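Refit the strainer screen in the melting tank

ROBOT

A 7-joint arm with a two-finger parallel gripper is mounted at the origin on the work surface; the furniture and walls round the work are solid. World frame = base frame: x ahead of the robot, y to its left, z up, the work surface at z = 0. Lengths are in m, angles in rad, forces in N, time in s.
With the tool pointing down it reaches from about 0.425 to 0.925 m from the base axis. Payload 6.8 kg.
Tool frame: the origin (TCP) lies on the centre line of the jaws, within the pads' length; the fingertips stand 25 mm ahead of it and the grasp point (between the pads) lies 6 mm ahead of it; z points along the fingers, y is the line along which they close (so a half turn about z gives the same grasp; the last joint's range is limited). The gripper opens to 85 mm and grips with 20 to 120 N. Pads are 22 mm wide; open, the fingers measure 114 mm over their backs; the gripper's body (76 mm by 85 mm) begins 54 mm behind the grasp point. The pads swing forward as they close: fully open they stand 13 mm farther back than shut.
Start: joints at [-1.253, 0.477, 0.022, 1.555, -0.011, 1.109, -0.083], TCP at [0.279, 0.615, 0.256] pointing down, gripper open.
Joint ranges: [-2.96, 2.96], [-0.34, 2.1], [-1.41, 1.46], [0.24, 2.44], [-1.37, 4.51], [0.17, 1.92], [-2.96, 2.96]. Speed limits (rad/s): [2.39, 2.39, 3.14, 3.14, 3.14, 3.14, 3.14].

INTERFACE

Orientations are given as a rotation vector (axis times angle).
In Python, from bench import status, imaging, workorder gives the robot as it stands.
- The arm moves only by the tool send_rows, never from a script. Its argument "steps" is a list of rows, each an object of numbers: "dx", "dy", "dz": the shift along the tool's x, y, z in cm; "yaw": the turn about the tool's z in degrees; "gripper": the opening, from 0 (shut) to 1 (fully open). A call has 1 to 5 rows; each row is the pose to reach, as a shift and turn from the pose commanded when the call began, along the tool's axes at that moment; what a row does not reach only later rows make up. A row lasts 1/8 s, in which the tool goes at most 62.5 mm and 10.7 degrees, less where a joint would pass 70% of its speed; a pose out of reach is approached as far as the arm can. A call with a gripper value outside its range is refused whole. The fingers move at their own pace and stop on an object; "force" is the grip in N (left out, the last holds). Time passes only in rows, so rows that repeat a pose let the fingers close. It gives the time, the measured TCP pose, the force, the opening and the grip force at its end, in the units of the state.
- status.get_obs(): the state, without advancing time (a new reading comes with each control period).
- imaging.grab_frame(name): name is "scene" or "top"; returns a dict with "color" (480x640x3 uint8, red, green, blue), "depth" (480x640 float32, m along the optical axis (not along the pixel's ray), 0 where there is no reading), "K" (3x3 intrinsics, pixels), "k1" (the pictures are not rectified: a ray, as slopes to the right and down, at radius r is drawn at 1 + k1 r^2 times it, then the intrinsics apply), "R" (3x3) and "t" (3): a world point X has camera coordinates R X + t. Camera axes: x right, y down, z forward; pixel columns grow to the right and rows downward; lengths in m; the calibration is good to about 2 mm. A picture is of the moment at which its call begins.
- workorder.hand_in(): hands the job in; it is judged then, once.
The state is a dict: "clock": time; "joints": joint angles; "qvel": joint speeds; "tau": joint torques, N m; "tcp_pos": TCP position; "orientation": TCP orientation; "contact_force": force on the tool from outside, world axes, zero at the start; "moment": the same for the moment, N m; "grip_width": finger opening in m; "gripper_force": force on a finger pad.
Only numpy, scipy, OpenCV 4.12 (cv2) and the standard library are available. Lean on these libraries where they do the work, as an engineer would, in place of code of your own. Each camera call takes 0.05 s, during which the arm holds its last target. There are 200 camera calls.

TASK

The long strainer screen has to go back into the melting tank, whose mouth is narrower than the screen: swing the catch clear of the mouth, tilt the screen and feed it through edge first, then right it inside so that it stands level on the tank floor under both lips with its stem towards the back. Finally swing the catch fully home over the screen's cross bar. Leave the short screen and the two standing chocolate eggs where they are.

Things in the scene. Friction and masses are not known exactly. Their poses are not given: they have to be found in the camera images.
- tank: White double-walled chocolate melting tank with a steel top, 194 (x) x 170 (y) x 114 mm high, fixed. Origin: centre of its underside; x points to its back, y to its left, z up. The front (-x) has the grey thermostat panel and a small tap, standing out up to 26 mm below the top. The inside is wider in x than the mouth.
- tank_floor (a point): Centre of the tank's flat inner floor, 18 mm above the worktop; axes as the tank's. The inside is 160 (x) x 126 (y) mm and 92 mm deep from this floor to the underside of the 4 mm thick lips.
- mouth (a point): Centre of the tank's mouth, level with the top of the lips, 114 mm above the worktop; axes as the tank's. The mouth is 88 mm in x (-44 to +44) and 126 mm in y (the full inside length); 36 mm deep, 4 mm thick lips cover the inside at front and back.
- catch (a joint): The catch: flat two-armed lever, 14 mm wide, from 2 to 7 mm above the tank's top, on a vertical pivot on the right-hand (-y) rim. 0 = home: its nose points to the tank's +y, over the mouth, its tail with the knob outward. Grows anticlockwise seen from above: at 1.57 rad the nose points to -x along the rim, clear of the mouth. Stop at 1.75. Stays where left (0.06 N m).
- catch_pivot (a point): Pivot of the catch, at x = 24, y = -74, z = 114 mm in the tank's frame; axes as the tank's. The nose reaches 58 mm from it, the tail 50 mm the other way.
- catch_knob (a point): Black upright knob on the catch's tail, 17 mm in diameter, 44 mm from the pivot; this point is 20 mm above the tank's top and the knob reaches from 7 to 33 mm above it. Its y axis points along the lever from tail to nose.
- long_screen: Long strainer screen, steel, about 0.24 kg: slotted plate 130 (x) x 110 (y) mm, 5 mm thick, top 10 mm above the ground, its two x ends turned down as 4 mm thick feet. A flat stem, 18 (x) x 10 (y) mm, rises to 185 mm at x = +24, y = 0 (nearer the +x end); a cross bar, 8 mm thick, 68 mm long in y, runs through it 88 mm up. Origin: centre of the underside; z up.
- long_screen_grip (a point): Grasp point on the long screen's stem, 163 mm above its ground level (22 mm below the stem's top), at x = +24 mm; axes as the screen's. The stem is 10 mm thick in y and 18 mm wide in x here; the tool may lean either way along x, which leaves the wrist more room to tilt the screen.
- short_screen: The short strainer screen for another pan, to be left alone: same stem and cross bar, but with a plate of only 80 x 80 mm and the stem in its middle. Origin: centre of the underside.
- egg_a: Standing hollow chocolate egg, 117 mm in diameter and 176 mm high, loose and fragile, between the screens and the tank. Origin: centre of its underside.
- egg_b: A second such standing chocolate egg, 117 mm in diameter and 176 mm high, at the back of the worktop. Origin: centre of its underside.

How it is judged:
By the outcome, as a careful person would: the job done as asked, in the order asked, and still so for the second after the job is handed in, with the robot touching nothing.
It also fails if it takes over 72 s, if anything falls off the work surface, if the arm or the gripper's body presses on something with over 40 N, if the wrist force passes 120 N, or if a joint passes its speed limit or range.

## Working session

There is one attempt and no reset: what is moved stays moved. The work goes in short steps, Python scripts to look and compute and a tool call to move; the robot and the scene stay as the last step left them, time stands still between calls to the robot, and variables do not carry over. Pictures are saved under pics/ and viewed, at most 10 in all, crops included, and the job is handed in when it is done.

Besides the shell and the picture viewer there is one more tool, called after ">>>" in YAML: its name, and indented under it one key for each argument. send_rows: Moves the arm, as the interface text tells. Its arguments: {"type":"object","properties":{"steps":{"type":"array"},"force":{"type":"number"}},"required":["steps"]}

```bash
ls; mkdir -p pics; python3 - <<'E'
from bench import status, imaging, workorder
import cv2, pickle
print(status.get_obs())
for n in("scene","top"):
    f=imaging.grab_frame(n); pickle.dump(f,open(f"pics/{n}0.pkl","wb"))
    cv2.imwrite(f"pics/{n}0.png",f["color"][:,:,::-1]); print(n,f["K"],f["k1"],f["R"],f["t"])
E
```

```text
pics
{'clock': 0.0, 'joints': array([-1.25309984,  0.47780134,  0.02236146,  1.55645328, -0.01151322,
        1.10930669, -0.08310369]), 'qvel': array([-0.00060123, -0.001042  ,  0.00204612,  0.00019304,  0.00075046,
        0.00012645, -0.00165808]), 'tau': array([-6.89498465e-04, -5.96439064e+01,  1.60793770e+00, -2.81217849e+01,
        1.26132058e-02,  9.13088996e-03,  7.93589425e-05]), 'tcp_pos': array([0.27859873, 0.6142195 , 0.2553245 ]), 'orientation': array([-6.63755330e-01, -3.07041025e+00,  2.86238437e-03]), 'contact_force': array([-0.48479106, -0.21986771, -0.39940451]), 'moment': array([-0.02083948, -0.01041561, -0.02768412]), 'gripper_force': 0.0, 'grip_width': 0.08570397165119073}
scene [[591.00236927   0.         328.29094113]
 [  0.         591.00236927 231.67577595]
 [  0.           0.           1.        ]] -0.13344045268921625 [[ 0.73230918 -0.68043736 -0.02698636]
 [-0.28295839 -0.2680049  -0.92092775]
 [ 0.61940117  0.68203986 -0.38879791]] [-0.36185419  0.2939668   0.83370234]
top [[550.43674295   0.         319.63947543]
 [  0.         550.43674295 232.42897958]
 [  0.           0.           1.        ]] -0.12377748897722102 [[ 0.01283936 -0.99987491  0.00923671]
 [-0.98067839 -0.01439514 -0.19509659]
 [ 0.19520515 -0.00655332 -0.98074054]] [0.05330103 0.5830596  1.05158315]
```

View pics/scene0.png

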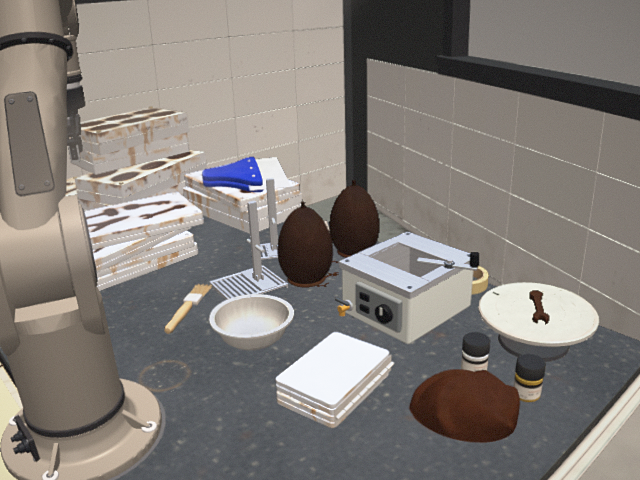

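View pics/top0.png

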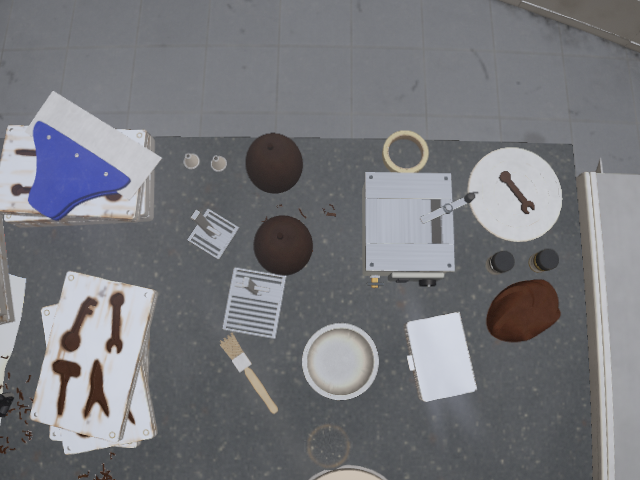

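```bash
cat > h.py <<'E'
import numpy as np, cv2, pickle
from bench import status, imaging, workorder
def cloud(f):
    v,u=np.mgrid[:480,:640].astype(np.float64)
    D=np.array([f["k1"],0,0,0])
    n=cv2.undistortPoints(np.stack([u.ravel(),v.ravel()],1)[:,None],f["K"],D)[:,0]
    d=f["depth"].reshape(-1,1).astype(float)
    P=(np.hstack([n*d,d])-f["t"])@f["R"]
    P[d[:,0]<=0]=np.nan
    return P.reshape(480,640,3), n.reshape(480,640,2)
def ray(f,u,v,z):
    n=cv2.undistortPoints(np.array([[[u,v]]],float),f["K"],np.array([f["k1"],0,0,0]))[0,0]
    d=f["R"].T@np.r_[n,1]; c=-f["R"].T@f["t"]
    return c+d*(z-c[2])/d[2]
def proj(f,X):
    p=f["R"]@np.asarray(X)+f["t"]; s=p[:2]/p[2]; s=s*(1+f["k1"]*(s@s)); return f["K"][:2,:2]@s+f["K"][:2,2]
def grab(n,tag):
    f=imaging.grab_frame(n); pickle.dump(f,open(f"pics/{n}{tag}.pkl","wb")); return f
E
python3 - <<'E'
from h import *
np.set_printoptions(precision=4,suppress=True)
f=pickle.load(open("pics/top0.pkl","rb")); P,_=cloud(f); z=P[...,2]; c=f["color"].astype(int)
def rect(m,zz,name):
    n,l,s,_=cv2.connectedComponentsWithStats(m.astype(np.uint8)); 
    for i in range(1,n):
        if s[i,4]<60: continue
        v,u=np.where(l==i); pts=P[v,u][:,:2]
        r=cv2.minAreaRect((pts*1000).astype(np.float32)); print(name,s[i],"c",np.round(r[0],1),"size",np.round(r[1],1),"ang",round(r[2],1),"z",np.median(P[v,u][:,2]))
W=np.zeros((480,640),bool);W[150:300,340:480]=1
rect((abs(z-.114)<.006)&W,.114,"tank")
W=np.zeros((480,640),bool);W[150:240,440:490]=1
m=W&(z>.126)&(z<.16)&(c.sum(2)<200); rect(m,0,"knob")
m=W&(z>.1165)&(z<.13); rect(m,0,"lever")
W=np.zeros((480,640),bool);W[200:345,180:300]=1
m=W&(c.min(2)>110)&(z<.03); rect(m,0,"plates")
m=W&(z>.06)&(c.min(2)>70); rect(m,0,"stems"); 
m=W&(z>.17)&(c.min(2)>70); rect(m,0,"stemtops"); 
W[:]=0;W[120:280,235:320]=1
rect(W&(z>.16)&(c.sum(2)<200),0,"eggtop")
rect(W&(z>.03)&(c.sum(2)<200),0,"egg")
crop=f["color"][180:350,180:480,::-1]; cv2.imwrite("pics/crop0.png",cv2.resize(crop,None,fx=2.6,fy=2.6,interpolation=cv2.INTER_CUBIC))
E
```

```text
tank [ 365  172   90  100 5721] c [ 597.  -110.3] size [170.7 196. ] ang 90.0 z 0.11520195784858053
lever [440 196  29  21 235] c [ 626.8 -192.5] size [23.6 60.6] ang 32.2 z 0.12269024060861417
plates [ 187  209   53   50 1001] c [587. 287.] size [83.5 82.5] ang 61.8 z 0.010585682176278158
plates [ 220  267   67   78 2772] c [430.  197.6] size [114.  162.6] ang 81.4 z 0.01000026780235466
stems [191 210  31  26 287] c [585.7 285.3] size [67.2 17.8] ang 70.2 z 0.1278948418933776
stems [234 277  36  17 249] c [466.5 190.8] size [18. 67.] ang 2.7 z 0.11007468934089087
stemtops [191 210  11  12  75] c [586.4 286.3] size [10.6 18.2] ang 61.8 z 0.18453766686880296
stemtops [242 277   8  11  72] c [466.7 191.5] size [10.4 17.7] ang 83.2 z 0.1852317072464591
eggtop [261 139  20  18 220] c [723.3 157.4] size [34.5 35.7] ang 14.9 z 0.16247086360434104
eggtop [270 227  20  21 221] c [554.2 133.3] size [32.3 34.3] ang 55.3 z 0.16281830631730035
egg [ 246  133   57   61 2676] c [713.2 155.1] size [110.3  99.7] ang 83.9 z 0.1318918001065616
egg [ 254  216   59   59 2765] c [549.6 132.3] size [109.9 112.3] ang 0.4 z 0.13464739074932458
```

View pics/crop0.png

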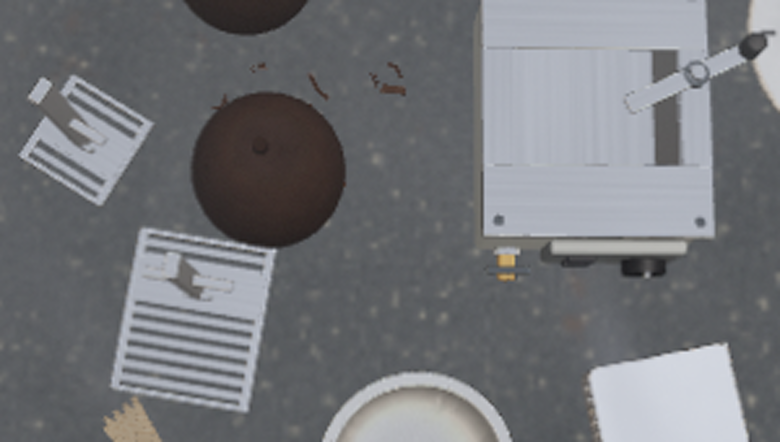

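```bash
python3 - <<'E'
from h import *
np.set_printoptions(precision=4,suppress=True)
f=pickle.load(open("pics/top0.pkl","rb")); P,_=cloud(f); z=P[...,2]; c=f["color"].astype(int)
print("plate corners",[ray(f,180+a/2.6,180+b/2.6,.01) for a,b in((140,230),(112,388),(245,410),(275,250))])
# tank edges: x,y extremes of top points per slice
m=(abs(z-.114)<.007); m[:150]=0;m[300:]=0;m[:,:340]=0;m[:,480:]=0
Q=P[m]
for lo,hi in((.50,.52),(.53,.55),(.66,.69)):
    q=Q[(Q[:,0]>lo)&(Q[:,0]<hi)]; print("y ext",lo,np.percentile(q[:,1],[0.5,99.5]))
for lo,hi in((-.19,-.17),(-.13,-.10),(-.05,-.03)):
    q=Q[(Q[:,1]>lo)&(Q[:,1]<hi)]; print("x ext",lo,np.percentile(q[:,0],[0.5,99.5]), "mouth gap", np.sort(q[:,0])[np.argsort(np.diff(np.sort(q[:,0])))[-2:]])
print("knob by ray z.147",ray(f,180+753/2.6,180+44/2.6,.147))
m=(c.sum(2)<150)&(z>.1)&(z<.17);m[:,:455]=0;m[:,485:]=0;m[:180]=0;m[215:]=0
v,u=np.where(m);print(len(u),np.c_[u,v,P[v,u]][:40])
print("stand top", np.nanmedian(P[180:220,500:540,2]), P[195,480:490])
E
```

```text
plate corners [array([0.5127, 0.2384, 0.01  ]), array([0.3872, 0.2556, 0.01  ]), array([0.372 , 0.1505, 0.01  ]), array([0.4983, 0.1299, 0.01  ])]
y ext 0.5 [-0.1951 -0.0254]
y ext 0.53 [-0.1939 -0.0254]
y ext 0.66 [-0.194  -0.0254]
x ext -0.19 [0.4997 0.6932] mouth gap [0.6214 0.6152]
x ext -0.13 [0.4996 0.6937] mouth gap [0.5145 0.5512]
x ext -0.05 [0.4999 0.6929] mouth gap [0.6425 0.5988]
knob by ray z.147 [ 0.6372 -0.2215  0.147 ]
0 []
stand top 0.06906095198503116 [[ 0.6639 -0.2673  0.0654]
 [ 0.6628 -0.268   0.0698]
 [ 0.6627 -0.27    0.0702]
 [ 0.6636 -0.2731  0.0672]
 [ 0.6628 -0.2742  0.0702]
 [ 0.6623 -0.2757  0.0719]
 [ 0.6637 -0.2794  0.0671]
 [ 0.6634 -0.2811  0.0683]
 [ 0.6642 -0.284   0.0658]
 [ 0.6633 -0.2851  0.0689]]
```

```bash
cat >> h.py <<'E'
from scipy.spatial.transform import Rotation as Ro
def go(*T,toolyaw=None):
    "print shifts (cm) to world mm targets; toolyaw: wanted heading of tool y, deg"
    o=status.get_obs(); R=Ro.from_rotvec(o["orientation"]).as_matrix(); y=R[:,1]
    h=np.degrees(np.arctan2(y[1],y[0]))
    print("tcp",np.round(o["tcp_pos"]*1000,1),"heading y",round(h,2),"z",np.round(R[:,2],3),"t",round(o["clock"],2),"F",np.round(o["contact_force"],1),"w",round(o["grip_width"],4),"gf",round(o["gripper_force"],1))
    for t in T: print(t,"->",np.round(R.T@(np.array(t)/1000-o["tcp_pos"])*100,2), None if toolyaw is None else round(h-toolyaw,2))
E
python3 -c "
from h import *
go((637.5,-222.5,240),(637.5,-222.5,151))"
```

```text
tcp [278.6 614.3 255.4] heading y 65.61 z [-0.001 -0.002 -1.   ] t 0.1 F [ 0.9  0.6 -0.6] w 0.0852 gf 0.0
(637.5, -222.5, 240) -> [-67.24 -61.38   1.65] None
(637.5, -222.5, 151) -> [-67.24 -61.37  10.55] None
```

>>> send_rows:
  steps:
    - {"dx": -67.2, "dy": -61.4, "dz": 0, "yaw": 0}
    - {"dx": -67.2, "dy": -61.4, "dz": 0, "yaw": 0}
    - {"dx": -67.2, "dy": -61.4, "dz": 0, "yaw": 0}
    - {"dx": -67.2, "dy": -61.4, "dz": 0, "yaw": 0}
    - {"dx": -67.2, "dy": -61.4, "dz": 0, "yaw": 0}

```text
validation failed for argument at $.st...
```

>>> send_rows:
  steps:
    - {"dx": -67.2, "dy": -61.4, "dz": 0, "yaw": 0, "gripper": 1}
    - {"dx": -67.2, "dy": -61.4, "dz": 0, "yaw": 0, "gripper": 0.6}

```text
clock: 0.35
tcp_pos: [0.3282, 0.4985, 0.2556]
orientation: [0.662, 3.071, -0.001]
contact_force: [0.9, -0.5, 0.4]
grip_width: 0.0697
gripper_force: 0.0
```

>>> send_rows:
  steps:
    - {"dx": -58, "dy": -53, "dz": 0, "yaw": 0, "gripper": 0.6}
    - {"dx": -58, "dy": -53, "dz": 0, "yaw": 0, "gripper": 0.6}
    - {"dx": -58, "dy": -53, "dz": 0, "yaw": 0, "gripper": 0.6}
    - {"dx": -58, "dy": -53, "dz": 0, "yaw": 0, "gripper": 0.6}
    - {"dx": -58, "dy": -53, "dz": 0, "yaw": 0, "gripper": 0.6}

```text
clock: 0.98
tcp_pos: [0.4514, 0.2105, 0.2562]
orientation: [-0.664, -3.071, -0.0]
contact_force: [1.2, 0.1, -0.3]
grip_width: 0.0511
gripper_force: 0.0
```

```bash
python3 -c "
from h import *
go((637.5,-222.5,240),(637.5,-222.5,151))"
```

```text
tcp [451.4 210.5 256.2] heading y 65.61 z [ 0.  0. -1.] t 0.97 F [ 1.2  0.1 -0.3] w 0.0511 gf 0.0
(637.5, -222.5, 240) -> [-34.83 -31.76   1.62] None
(637.5, -222.5, 151) -> [-34.83 -31.76  10.52] None
```

>>> send_rows:
  steps:
    - {"dx": -34.8, "dy": -31.8, "dz": 1.6, "yaw": 0, "gripper": 0.6}
    - {"dx": -34.8, "dy": -31.8, "dz": 1.6, "yaw": 0, "gripper": 0.6}
    - {"dx": -34.8, "dy": -31.8, "dz": 1.6, "yaw": 0, "gripper": 0.6}
    - {"dx": -34.8, "dy": -31.8, "dz": 1.6, "yaw": 0, "gripper": 0.6}
    - {"dx": -34.8, "dy": -31.8, "dz": 1.6, "yaw": 0, "gripper": 0.6}

```text
clock: 1.6
tcp_pos: [0.5744, -0.0762, 0.2454]
orientation: [-0.663, -3.071, -0.0]
contact_force: [1.5, 0.8, 0.1]
grip_width: 0.0512
gripper_force: 0.0
```

```bash
python3 -c "
from h import *
go((637.5,-222.5,240),(637.5,-222.5,151))"
```

```text
tcp [574.4 -76.2 245.4] heading y 65.63 z [-0.  0. -1.] t 1.6 F [1.5 0.8 0.1] w 0.0512 gf 0.0
(637.5, -222.5, 240) -> [-11.79 -10.72   0.54] None
(637.5, -222.5, 151) -> [-11.79 -10.72   9.44] None
```

>>> send_rows:
  steps:
    - {"dx": -11.8, "dy": -10.7, "dz": 0.5, "yaw": 0, "gripper": 0.6}
    - {"dx": -11.8, "dy": -10.7, "dz": 0.5, "yaw": 0, "gripper": 0.6}
    - {"dx": -11.8, "dy": -10.7, "dz": 0.5, "yaw": 0, "gripper": 0.6}
    - {"dx": -11.8, "dy": -10.7, "dz": 5, "yaw": 0, "gripper": 0.6}
    - {"dx": -11.8, "dy": -10.7, "dz": 9.4, "yaw": 0, "gripper": 0.6}

```text
clock: 2.22
tcp_pos: [0.6373, -0.2214, 0.1504]
orientation: [0.665, 3.07, -0.0]
contact_force: [-0.4, 0.3, -0.4]
grip_width: 0.0511
gripper_force: 0.0
```

```bash
python3 -c "
from h import *
go((637.5,-222.5,151))
f=grab('scene','1');cv2.imwrite('pics/s1.png',cv2.resize(f['color'][180:340,320:520,::-1],None,fx=3,fy=3))"
```

```text
tcp [ 637.3 -221.4  150.4] heading y 65.54 z [ 0. -0. -1.] t 2.23 F [-0.4  0.3 -0.4] w 0.0511 gf 0.0
(637.5, -222.5, 151) -> [-0.07 -0.09 -0.06] None
```

View pics/s1.png

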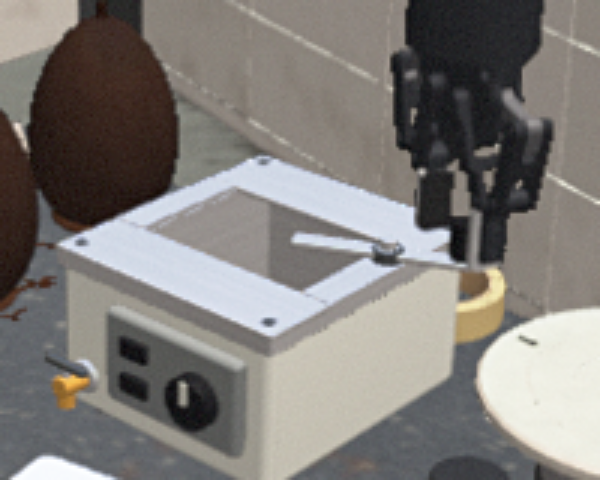

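>>> send_rows:
  steps:
    - {"dx": 0, "dy": 0, "dz": 0, "yaw": 0, "gripper": 0.3}
    - {"dx": 0, "dy": 0, "dz": 0, "yaw": 0, "gripper": 0.1}
    - {"dx": 0, "dy": 0, "dz": 0, "yaw": 0, "gripper": 0.1}
    - {"dx": 0, "dy": 0, "dz": 0, "yaw": 0, "gripper": 0.1}
    - {"dx": 0, "dy": 0, "dz": 0, "yaw": 0, "gripper": 0.1}
  force: 25

```text
clock: 2.9
tcp_pos: [0.6384, -0.2214, 0.1537]
orientation: [0.663, 3.067, -0.0]
contact_force: [-0.3, -0.7, 6.7]
grip_width: 0.0156
gripper_force: 25.9
```

```bash
python3 -c "
from h import *
a=np.radians
P=lambda t:(620.5+44*np.sin(t),-184-44*np.cos(t),151)
go(*[P(t) for t in (.42,.65,.88,1.1,1.35,1.62)])"
```

```text
tcp [ 638.4 -221.4  153.7] heading y 65.59 z [ 0.003 -0.001 -1.   ] t 2.9 F [-0.3 -0.7  6.7] w 0.0156 gf 25.9
(np.float64(638.4414599346211), np.float64(-224.17591337374157), 151) -> [-0.12 -0.25  0.27] None
(np.float64(647.1282018523857), np.float64(-219.02768713615845), 151) -> [-0.7   0.57  0.27] None
(np.float64(654.4125106715546), np.float64(-212.03465034473754), 151) -> [-1.07  1.51  0.28] None
(np.float64(659.7131238427031), np.float64(-203.95822934272542), 151) -> [-1.22  2.47  0.28] None
(np.float64(663.431827744373), np.float64(-193.63629423209383), 151) -> [-1.13  3.56  0.28] None
(np.float64(664.4467487127031), np.float64(-181.8359118357765), 151) -> [-0.74  4.68  0.28] None
```

```bash
python3 -c "
from h import *
R=Ro.from_rotvec(status.get_obs()['orientation']).as_matrix()
P=lambda t:np.array((42.5*np.sin(t),-42.5*np.cos(t),0))
for t in (.446,.68,.91,1.15,1.4,1.65): print(t,(R.T@(P(t)-P(.446))/10).round(2))"
```

```text
0.446 [0. 0. 0.]
0.68 [-0.55  0.83  0.  ]
0.91 [-0.88  1.75  0.  ]
1.15 [-1.    2.76  0.  ]
1.4 [-0.86  3.81  0.  ]
1.65 [-0.47  4.79  0.  ]
```

>>> send_rows:
  steps:
    - {"dx": -0.55, "dy": 0.83, "dz": -0.3, "yaw": 0, "gripper": 0.1}
    - {"dx": -0.88, "dy": 1.75, "dz": -0.3, "yaw": 0, "gripper": 0.1}
    - {"dx": -1.0, "dy": 2.76, "dz": -0.3, "yaw": 0, "gripper": 0.1}
    - {"dx": -0.86, "dy": 3.81, "dz": -0.3, "yaw": 0, "gripper": 0.1}
    - {"dx": -0.47, "dy": 4.8, "dz": -0.3, "yaw": 0, "gripper": 0.1}

```text
clock: 3.52
tcp_pos: [0.6607, -0.1814, 0.1543]
orientation: [-0.666, -3.07, 0.005]
contact_force: [-1.5, -5.8, -1.6]
grip_width: 0.0161
gripper_force: 25.7
```

>>> send_rows:
  steps:
    - {"dx": 0, "dy": 0, "dz": 0, "yaw": 0, "gripper": 0.1}
    - {"dx": 0, "dy": 0, "dz": 0, "yaw": 0, "gripper": 0.4}
    - {"dx": 0, "dy": 0, "dz": 0, "yaw": 0, "gripper": 0.6}
    - {"dx": 0, "dy": 0, "dz": 0, "yaw": 0, "gripper": 0.6}
    - {"dx": 0, "dy": 0, "dz": -5, "yaw": 0, "gripper": 0.6}

```text
clock: 4.15
tcp_pos: [0.659, -0.1776, 0.2012]
orientation: [-0.661, -3.063, -0.0]
contact_force: [0.6, 0.8, 0.1]
grip_width: 0.0512
gripper_force: 0.0
```

```bash
python3 -c "
from h import *
go((466.6,191.2,260),(466.6,191.2,169),toolyaw=81.8)"
```

```text
tcp [ 659.  -177.6  201.2] heading y 65.63 z [-0.008  0.002 -1.   ] t 4.15 F [0.6 0.8 0.1] w 0.0512 gf 0.0
(466.6, 191.2, 260) -> [32.79 25.64 -5.65] -16.17
(466.6, 191.2, 169) -> [32.72 25.66  3.45] -16.17
```

>>> send_rows:
  steps:
    - {"dx": 4, "dy": 3, "dz": -5.6, "yaw": 0, "gripper": 0.6}
    - {"dx": 32.8, "dy": 25.6, "dz": -5.6, "yaw": -16.2, "gripper": 0.6}
    - {"dx": 32.8, "dy": 25.6, "dz": -5.6, "yaw": -16.2, "gripper": 0.6}
    - {"dx": 32.8, "dy": 25.6, "dz": -5.6, "yaw": -16.2, "gripper": 0.6}
    - {"dx": 32.8, "dy": 25.6, "dz": -5.6, "yaw": -16.2, "gripper": 0.6}

```text
clock: 4.78
tcp_pos: [0.5249, 0.0811, 0.2581]
orientation: [0.225, 3.133, 0.001]
contact_force: [0.5, 1.5, 0.4]
grip_width: 0.0512
gripper_force: 0.0
```

```bash
python3 - <<'E'
from h import *
go((466.6,191.2,260),(466.6,191.2,166),toolyaw=81.8)
f=grab('top','2')
P,_=cloud(f); z=P[...,2]; c=f["color"].astype(int)
m=(z>.175)&(z<.195)&(c.min(2)>70); m[:260]=0;m[300:]=0;m[:,:225]=0;m[:,270:]=0
if m.any(): print("stemtop",np.median(P[m],0))
m=(z>.117)&(z<.128);m[150:240,:]&=True;m[:170]=0;m[270:]=0;m[:,:425]=0;m[:,460:]=0
n,l,s,_=cv2.connectedComponentsWithStats(m.astype(np.uint8))
for i in range(1,n):
  if s[i,4]>40:
    q=P[l==i][:,:2]; print("lever",cv2.minAreaRect((q*1000).astype(np.float32)))
cv2.imwrite('pics/t2.png',f['color'][150:350,200:500,::-1])
E
```

```text
tcp [524.9  81.1 258.1] heading y 81.8 z [ 0.001  0.001 -1.   ] t 4.78 F [0.5 1.5 0.4] w 0.0512 gf 0.0
(466.6, 191.2, 260) -> [ 7.35 10.07 -0.19] 0.0
(466.6, 191.2, 166) -> [ 7.36 10.06  9.21] 0.0
stemtop [0.4665291  0.19113265 0.18485719]
lever ((615.0034790039062, -180.71026611328125), (102.21794891357422, 26.475582122802734), 0.13154475390911102)
```

View pics/t2.png

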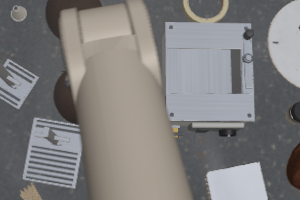

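>>> send_rows:
  steps:
    - {"dx": 7.35, "dy": 10.05, "dz": 0, "yaw": 0, "gripper": 0.6}
    - {"dx": 7.35, "dy": 10.05, "dz": 0, "yaw": 0, "gripper": 0.6}
    - {"dx": 7.35, "dy": 10.05, "dz": 4, "yaw": 0, "gripper": 0.6}
    - {"dx": 7.35, "dy": 10.05, "dz": 8.5, "yaw": 0, "gripper": 0.6}
    - {"dx": 7.35, "dy": 10.05, "dz": 10.9, "yaw": 0, "gripper": 0.6}

```text
clock: 5.45
tcp_pos: [0.4667, 0.1889, 0.1468]
orientation: [-0.224, -3.132, 0.002]
contact_force: [0.3, -0.9, -0.8]
grip_width: 0.0511
gripper_force: 0.0
```

>>> send_rows:
  steps:
    - {"dx": 0, "dy": 0, "dz": 0, "yaw": 0, "gripper": 0.4}
    - {"dx": 0, "dy": 0, "dz": 0, "yaw": 0, "gripper": 0.05}
    - {"dx": 0, "dy": 0, "dz": 0, "yaw": 0, "gripper": 0.05}
    - {"dx": 0, "dy": 0, "dz": 0, "yaw": 0, "gripper": 0.05}
    - {"dx": 0, "dy": 0, "dz": 0, "yaw": 0, "gripper": 0.05}
  force: 90

```text
clock: 6.08
tcp_pos: [0.468, 0.1895, 0.1493]
orientation: [0.224, 3.132, 0.002]
contact_force: [-0.8, 0.9, 2.5]
grip_width: 0.0086
gripper_force: 88.5
```

```bash
python3 - <<'E'
from h import *
go((466.6,191.2,170),(410,200,170))
E
```

```text
tcp [468.  189.5 149.3] heading y 81.81 z [ 0.001  0.001 -1.   ] t 6.08 F [-0.8  0.9  2.5] w 0.0086 gf 88.5
(466.6, 191.2, 170) -> [ 0.16  0.15 -2.07] None
(410, 200, 170) -> [ 5.88  0.21 -2.07] None
```

>>> send_rows:
  steps:
    - {"dx": 0, "dy": 0, "dz": -1.0, "yaw": 0, "gripper": 0.05}
    - {"dx": 0.5, "dy": 0, "dz": -2.0, "yaw": 0, "gripper": 0.05}
    - {"dx": 3, "dy": 0, "dz": -2.5, "yaw": 0, "gripper": 0.05}
    - {"dx": 5, "dy": 0, "dz": -4, "yaw": 0, "gripper": 0.05}
    - {"dx": 5, "dy": 0, "dz": -8, "yaw": 0, "gripper": 0.05}

```text
clock: 6.7
tcp_pos: [0.4149, 0.1957, 0.2281]
orientation: [-0.222, -3.129, 0.005]
contact_force: [0.1, 0.3, -0.1]
grip_width: 0.0092
gripper_force: 87.8
```

```bash
python3 - <<'E'
from h import *
go((418,200,285),(455,-125,285),toolyaw=90)
E
```

```text
tcp [414.9 195.7 228.1] heading y 81.9 z [-0.005 -0.003 -1.   ] t 6.7 F [ 0.1  0.3 -0.1] w 0.0092 gf 87.8
(418, 200, 285) -> [-0.22  0.45 -5.69] -8.1
(455, -125, 285) -> [ -8.47 -31.21  -5.62] -8.1
```

>>> send_rows:
  steps:
    - {"dx": 0, "dy": 0, "dz": -5.6, "yaw": 0, "gripper": 0.05}
    - {"dx": -8.5, "dy": -31.2, "dz": -5.6, "yaw": -8.1, "gripper": 0.05}
    - {"dx": -8.5, "dy": -31.2, "dz": -5.6, "yaw": -8.1, "gripper": 0.05}
    - {"dx": -8.5, "dy": -31.2, "dz": -5.6, "yaw": -8.1, "gripper": 0.05}
    - {"dx": -8.5, "dy": -31.2, "dz": -5.6, "yaw": -8.1, "gripper": 0.05}

```text
clock: 7.32
tcp_pos: [0.4482, -0.0536, 0.2853]
orientation: [0.002, 3.14, 0.001]
contact_force: [1.6, 0.9, -1.2]
grip_width: 0.0088
gripper_force: 88.3
```

```bash
python3 - <<'E'
from h import *
go((455,-125,285),(470.5,-125,285),(470.5,-125,264),toolyaw=90)
f=grab('scene','3');cv2.imwrite('pics/s3.png',cv2.resize(f['color'][130:400,180:530,::-1],None,fx=2,fy=2))
E
```

```text
tcp [448.2 -53.6 285.3] heading y 89.92 z [ 0.001  0.001 -1.   ] t 7.33 F [ 1.6  0.9 -1.2] w 0.0088 gf 88.3
(455, -125, 285) -> [-0.69 -7.14  0.03] -0.08
(470.5, -125, 285) -> [-2.24 -7.14  0.03] -0.08
(470.5, -125, 264) -> [-2.24 -7.14  2.13] -0.08
```

View pics/s3.png

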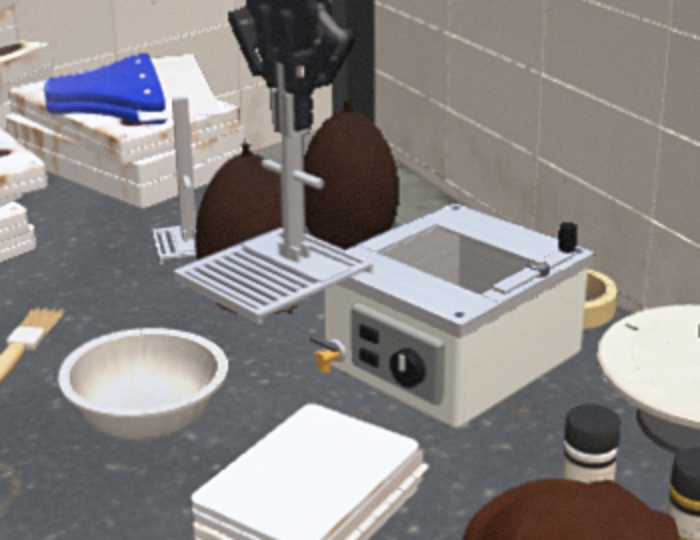

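>>> send_rows:
  steps:
    - {"dx": -1, "dy": -5, "dz": 0, "yaw": 0, "gripper": 0.05}
    - {"dx": -2.3, "dy": -7.2, "dz": 0, "yaw": 0, "gripper": 0.05}
    - {"dx": -2.3, "dy": -7.2, "dz": 1.7, "yaw": 0, "gripper": 0.05}
    - {"dx": -2.3, "dy": -7.2, "dz": 1.7, "yaw": 0, "gripper": 0.05}
    - {"dx": -2.3, "dy": -7.2, "dz": 1.9, "yaw": 0, "gripper": 0.05}
  force: 20

```text
clock: 8.0
tcp_pos: [0.4715, -0.1234, 0.2661]
orientation: [0.002, 3.141, 0.001]
contact_force: [0.3, 0.8, -0.6]
grip_width: 0.0084
gripper_force: 88.5
```

>>> send_rows:
  steps:
    - {"dx": 0, "dy": 0, "dz": 0.2, "yaw": 0, "gripper": 0.05}
    - {"dx": 0.6, "dy": 0, "dz": 0.5, "yaw": 0, "gripper": 0.05}
    - {"dx": 1.2, "dy": 0, "dz": 0.8, "yaw": 0, "gripper": 0.05}
    - {"dx": 1.2, "dy": 0, "dz": 0.8, "yaw": 0, "gripper": 0.05}
  force: 20

```text
clock: 8.5
tcp_pos: [0.4621, -0.1234, 0.2604]
orientation: [0.001, 3.134, 0.002]
contact_force: [-0.2, 2.2, 12.5]
grip_width: 0.009
gripper_force: 91.0
```

```bash
cat >> h.py <<'E'
def stem(tag):
    "tilt of stem from top view: high bright steel points vs tool, using scene view edges via depth"
    o=status.get_obs(); c=o["tcp_pos"]
    for n in("scene","top"):
        f=grab(n,tag); P,_=cloud(f); col=f["color"].astype(int)
        m=(abs(P[...,0]-c[0])<.16)&(abs(P[...,1]-c[1])<.06)&(P[...,2]<c[2]+.05)&(P[...,2]>c[2]-.22)&(col.min(2)>95)
        yield f,P,m
E
python3 - <<'E'
from h import *
go()
f,P,m=next(stem('4'))
o=status.get_obs()["tcp_pos"]
q=P[m]
# stem: near tool y within 8 mm
s=q[(abs(q[:,1]-o[1])<.012)&(q[:,2]>.15)]
for lo in np.arange(.14,.28,.015):
    k=s[(s[:,2]>lo)&(s[:,2]<lo+.015)]
    if len(k)>5: print(round(lo,3),len(k),np.median(k,0).round(4))
E
```

```text
tcp [ 462.1 -123.4  260.4] heading y 89.95 z [ 0.007  0.001 -1.   ] t 8.5 F [-0.2  2.2 12.5] w 0.009 gf 91.0
0.14 30 [ 0.4636 -0.1275  0.1522]
0.155 86 [ 0.4644 -0.1272  0.1628]
0.17 86 [ 0.4632 -0.1273  0.1769]
0.185 78 [ 0.4604 -0.1275  0.1916]
0.2 102 [ 0.4616 -0.1277  0.207 ]
0.215 89 [ 0.4602 -0.1273  0.2232]
0.23 57 [ 0.4554 -0.1285  0.2375]
0.245 65 [ 0.4524 -0.1247  0.2525]
0.26 68 [ 0.452  -0.1239  0.2683]
0.275 31 [ 0.4527 -0.1238  0.2831]
```

>>> send_rows:
  steps:
    - {"dx": 0, "dy": 0, "dz": 0, "yaw": 0, "gripper": 0.0}
    - {"dx": 0.5, "dy": 0, "dz": 0.2, "yaw": 0, "gripper": 0.0}
    - {"dx": 1.2, "dy": 0, "dz": 0.5, "yaw": 0, "gripper": 0.0}
    - {"dx": 1.8, "dy": 0, "dz": 0.8, "yaw": 0, "gripper": 0.0}
    - {"dx": 2.4, "dy": 0, "dz": 1.1, "yaw": 0, "gripper": 0.0}
  force: 30

```text
clock: 9.18
tcp_pos: [0.4377, -0.1235, 0.2489]
orientation: [0.002, 3.135, 0.001]
contact_force: [-2.0, 2.8, 12.4]
grip_width: 0.009
gripper_force: 90.5
```

```bash
cat >> h.py <<'E'
def stemfit(tag):
    f,P,m=next(stem(tag)); o=status.get_obs()["tcp_pos"]; q=P[m]
    s=q[(abs(q[:,1]-o[1]+.003)<.012)&(q[:,2]>o[2]-.09)&(q[:,2]<o[2]+.03)&(abs(q[:,0]-o[0])<.07)]
    a=np.polyfit(s[:,2],s[:,0],1)
    for _ in range(4):
        r=s[:,0]-np.polyval(a,s[:,2]); k=abs(r)<.007; a=np.polyfit(s[k,2],s[k,0],1)
    print("n",k.sum(),"tilt deg (front lean +)",round(float(np.degrees(np.arctan(-a[0]))),1),"x at grasp",np.polyval(a,o[2]-.006).round(4))
    return f
E
python3 - <<'E'
from h import *
go()
stemfit('5')
E
```

```text
tcp [ 437.7 -123.5  248.9] heading y 89.94 z [ 0.007  0.001 -1.   ] t 9.18 F [-2.   2.8 12.4] w 0.009 gf 90.5
n 457 tilt deg (front lean +) 15.6 x at grasp 0.4309
```

>>> send_rows:
  steps:
    - {"dx": 0.6, "dy": 0, "dz": 0.4, "yaw": 0, "gripper": 0.0}
    - {"dx": 1.2, "dy": 0, "dz": 0.8, "yaw": 0, "gripper": 0.0}
    - {"dx": 1.8, "dy": 0, "dz": 1.2, "yaw": 0, "gripper": 0.0}
    - {"dx": 2.4, "dy": 0, "dz": 1.7, "yaw": 0, "gripper": 0.0}
    - {"dx": 2.9, "dy": 0, "dz": 2.1, "yaw": 0, "gripper": 0.0}

```text
clock: 9.85
tcp_pos: [0.4082, -0.1235, 0.227]
orientation: [0.001, 3.136, 0.001]
contact_force: [0.8, 1.4, 4.3]
grip_width: 0.0091
gripper_force: 87.2
```

```bash
python3 - <<'E'
from h import *
go()
f=stemfit('6')
cv2.imwrite('pics/s6.png',cv2.resize(f['color'][130:400,180:530,::-1],None,fx=2,fy=2))
E
```

```text
tcp [ 408.2 -123.5  227. ] heading y 89.95 z [ 0.005  0.    -1.   ] t 9.85 F [0.8 1.4 4.3] w 0.0091 gf 87.2
n 410 tilt deg (front lean +) 28.9 x at grasp 0.4039
```

View pics/s6.png

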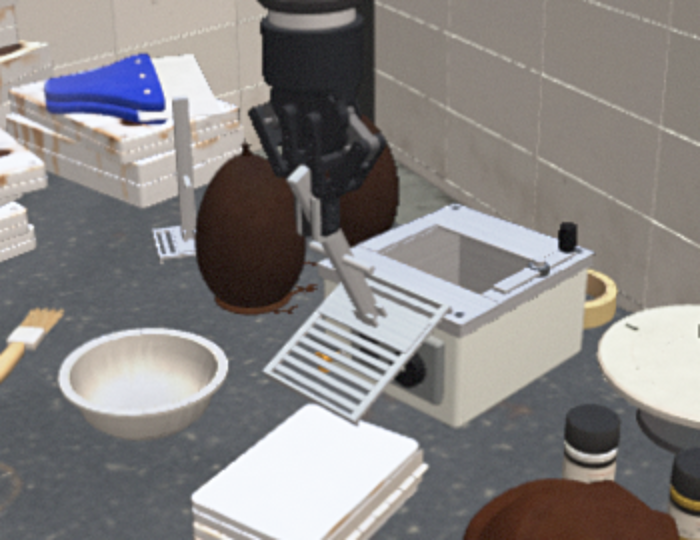

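>>> send_rows:
  steps:
    - {"dx": 0, "dy": 0, "dz": -4, "yaw": 0, "gripper": 0.0}
    - {"dx": 0, "dy": 1.5, "dz": -8, "yaw": 0, "gripper": 0.0}
    - {"dx": 0, "dy": 1.5, "dz": -8, "yaw": 0, "gripper": 0.0}
    - {"dx": -4, "dy": 1.5, "dz": -8, "yaw": 0, "gripper": 0.0}
    - {"dx": -8, "dy": 1.5, "dz": -8, "yaw": 0, "gripper": 0.0}

```text
clock: 10.52
tcp_pos: [0.4866, -0.109, 0.3046]
orientation: [-0.003, -3.14, -0.001]
contact_force: [-0.4, 0.4, -1.9]
grip_width: 0.0088
gripper_force: 86.4
```

```bash
python3 - <<'E'
from h import *
go((638,-108,305),(638,-108,299),(599,-108,278))
stemfit('7')
E
```

```text
tcp [ 486.6 -109.   304.6] heading y 89.91 z [-0.001  0.    -1.   ] t 10.53 F [-0.4  0.4 -1.9] w 0.0088 gf 86.4
(638, -108, 305) -> [-15.14   0.13  -0.06] None
(638, -108, 299) -> [-15.14   0.13   0.54] None
(599, -108, 278) -> [-11.24   0.12   2.64] None
n 413 tilt deg (front lean +) 27.9 x at grasp 0.4815
```

>>> send_rows:
  steps:
    - {"dx": -6, "dy": 0.1, "dz": -0.1, "yaw": 0, "gripper": 0.0}
    - {"dx": -11, "dy": 0.1, "dz": -0.1, "yaw": 0, "gripper": 0.0}
    - {"dx": -15.1, "dy": 0.1, "dz": 0, "yaw": 0, "gripper": 0.0}
    - {"dx": -15.1, "dy": 0.1, "dz": 0.5, "yaw": 0, "gripper": 0.0}
    - {"dx": -15.1, "dy": 0.1, "dz": 0.5, "yaw": 0, "gripper": 0.0}

```text
clock: 11.2
tcp_pos: [0.6359, -0.1086, 0.2985]
orientation: [-0.004, -3.137, 0.001]
contact_force: [-0.3, 0.3, -1.5]
grip_width: 0.009
gripper_force: 86.4
```

```bash
python3 - <<'E'
from h import *
go((638,-108,299))
f=stemfit('8')
# foot/plate check: project expected plate corners at phi=28.5 and draw
o=status.get_obs()["tcp_pos"]*1000; p=np.array([o[0],o[1],o[2]-6]); a=np.radians(28.5);c,s=np.cos(a),np.sin(a)
im=f['color'][:,:,::-1].copy()
for x,y in((-89,-55),(-89,55),(41,55),(41,-55)):
    X=p+[x*c+133*s,y,x*s-133*c]; cv2.circle(im,tuple(int(round(v)) for v in proj(f,X/1000)),2,(0,0,255),-1)
cv2.imwrite('pics/s8.png',cv2.resize(im[110:300,290:530],None,fx=3,fy=3))
E
```

```text
tcp [ 635.9 -108.6  298.5] heading y 89.86 z [-0.004 -0.    -1.   ] t 11.2 F [-0.3  0.3 -1.5] w 0.009 gf 86.4
(638, -108, 299) -> [-0.21  0.06 -0.05] None
n 316 tilt deg (front lean +) 27.6 x at grasp 0.6296
```

View pics/s8.png

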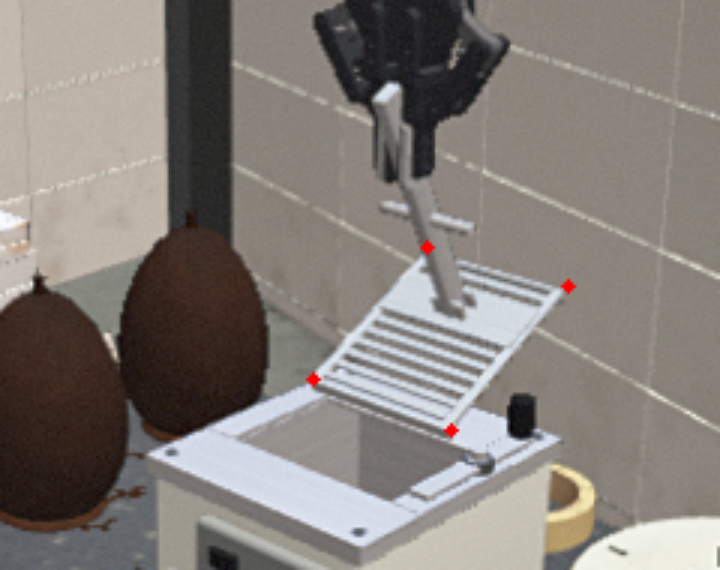

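>>> send_rows:
  steps:
    - {"dx": 2.4, "dy": 0, "dz": 1.4, "yaw": 0, "gripper": 0.0}
    - {"dx": 4.8, "dy": 0, "dz": 2.7, "yaw": 0, "gripper": 0.0}
    - {"dx": 7.0, "dy": 0, "dz": 3.9, "yaw": 0, "gripper": 0.0}
    - {"dx": 8.6, "dy": 0, "dz": 4.8, "yaw": 0, "gripper": 0.0}
    - {"dx": 9.2, "dy": 0, "dz": 6.3, "yaw": 0, "gripper": 0.0}

```text
clock: 11.88
tcp_pos: [0.5442, -0.1083, 0.2379]
orientation: [0.004, 3.14, 0.001]
contact_force: [0.6, -0.4, -1.6]
grip_width: 0.0088
gripper_force: 86.4
```

```bash
python3 - <<'E'
from h import *
go((540,-109,227),(531,-109,215))
f=stemfit('9')
E
```

```text
tcp [ 544.2 -108.3  237.9] heading y 89.86 z [ 0.001  0.001 -1.   ] t 11.88 F [ 0.6 -0.4 -1.6] w 0.0088 gf 86.4
(540, -109, 227) -> [ 0.42 -0.07  1.09] None
(531, -109, 215) -> [ 1.32 -0.07  2.28] None
n 337 tilt deg (front lean +) 28.5 x at grasp 0.5401
```

>>> send_rows:
  steps:
    - {"dx": 0.2, "dy": 0, "dz": 0.6, "yaw": 0, "gripper": 0.0}
    - {"dx": 0.4, "dy": 0, "dz": 1.2, "yaw": 0, "gripper": 0.0}
    - {"dx": 0.8, "dy": 0, "dz": 1.8, "yaw": 0, "gripper": 0.0}
    - {"dx": 1.3, "dy": 0, "dz": 2.3, "yaw": 0, "gripper": 0.0}
    - {"dx": 1.4, "dy": 0, "dz": 2.5, "yaw": 0, "gripper": 0.0}

```text
clock: 12.55
tcp_pos: [0.531, -0.1083, 0.2137]
orientation: [-0.003, -3.141, -0.002]
contact_force: [-11.8, 1.5, 15.3]
grip_width: 0.0087
gripper_force: 86.5
```

```bash
python3 - <<'E'
from h import *
go()
f=stemfit('10')
P,_=cloud(f)
cv2.imwrite('pics/s10.png',cv2.resize(f['color'][140:310,310:510,::-1],None,fx=3.4,fy=3.4))
E
```

```text
tcp [ 531.  -108.3  213.7] heading y 89.87 z [-0.001  0.001 -1.   ] t 12.55 F [-11.8   1.5  15.3] w 0.0087 gf 86.5
n 334 tilt deg (front lean +) 34.6 x at grasp 0.5265
```

View pics/s10.png

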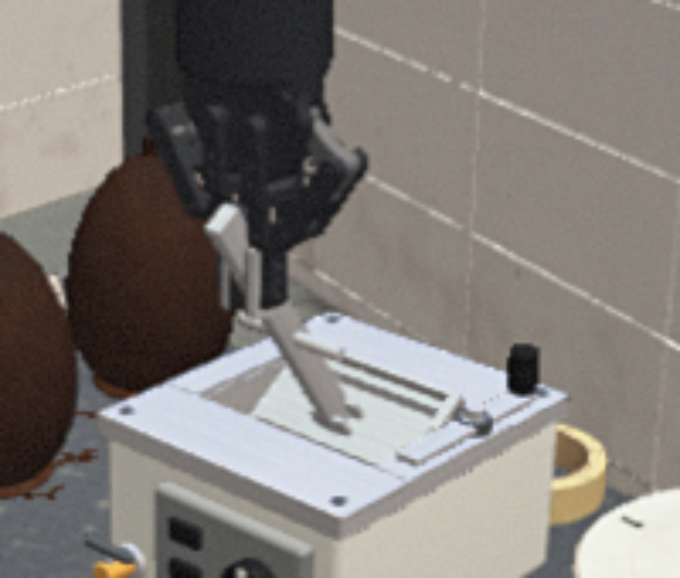

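>>> send_rows:
  steps:
    - {"dx": 0, "dy": 0, "dz": -1.0, "yaw": 0, "gripper": 0.0}
    - {"dx": 1.0, "dy": 0, "dz": -1.0, "yaw": 0, "gripper": 0.0}
    - {"dx": 1.0, "dy": 0, "dz": -0.5, "yaw": 0, "gripper": 0.0}
    - {"dx": 1.0, "dy": 0, "dz": 0.2, "yaw": 0, "gripper": 0.0}
    - {"dx": 1.0, "dy": 0, "dz": 0.8, "yaw": 0, "gripper": 0.0}

```text
clock: 13.22
tcp_pos: [0.5214, -0.1078, 0.2037]
orientation: [-0.002, -3.141, 0.0]
contact_force: [0.3, 0.3, -2.8]
grip_width: 0.0089
gripper_force: 84.4
```

```bash
python3 - <<'E'
from h import *
go()
f=stemfit('11')
E
```

```text
tcp [ 521.4 -107.8  203.7] heading y 89.91 z [-0.001 -0.    -1.   ] t 13.22 F [ 0.3  0.3 -2.8] w 0.0089 gf 84.4
n 207 tilt deg (front lean +) 22.1 x at grasp 0.5134
```

>>> send_rows:
  steps:
    - {"dx": 0, "dy": 0, "dz": 0.5, "yaw": 0, "gripper": 0.0}
    - {"dx": 0, "dy": 0, "dz": 0.9, "yaw": 0, "gripper": 0.0}
    - {"dx": 0, "dy": 0, "dz": 1.2, "yaw": 0, "gripper": 0.0}

```text
clock: 13.65
tcp_pos: [0.5216, -0.1079, 0.1923]
orientation: [-0.003, -3.142, 0.0]
contact_force: [-0.2, -0.3, -1.7]
grip_width: 0.0086
gripper_force: 84.4
```

```bash
python3 - <<'E'
from h import *
go()
f=grab('scene','12')
cv2.imwrite('pics/s12.png',cv2.resize(f['color'][140:310,310:510,::-1],None,fx=3.4,fy=3.4))
E
```

```text
tcp [ 521.6 -107.9  192.3] heading y 89.9 z [-0. -0. -1.] t 13.65 F [-0.2 -0.3 -1.7] w 0.0086 gf 84.4
```

View pics/s12.png

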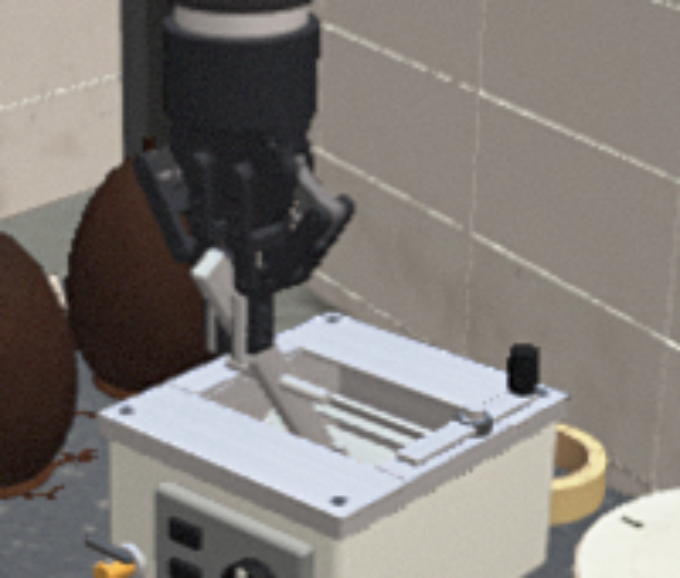

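>>> send_rows:
  steps:
    - {"dx": -2, "dy": 0, "dz": 0, "yaw": 0, "gripper": 0.0}
    - {"dx": -4, "dy": 0, "dz": 0, "yaw": 0, "gripper": 0.0}
    - {"dx": -5, "dy": 0, "dz": 0.0, "yaw": 0, "gripper": 0.0}
    - {"dx": -5.8, "dy": 0, "dz": 0.1, "yaw": 0, "gripper": 0.0}
    - {"dx": -6.6, "dy": 0, "dz": 0.2, "yaw": 0, "gripper": 0.0}

```text
clock: 14.32
tcp_pos: [0.5835, -0.1085, 0.1894]
orientation: [-0.004, -3.132, -0.001]
contact_force: [-12.0, 0.3, 4.8]
grip_width: 0.0086
gripper_force: 84.0
```

```bash
python3 - <<'E'
from h import *
go()
f=stemfit('13')
E
```

```text
tcp [ 583.5 -108.5  189.4] heading y 89.86 z [-0.009  0.001 -1.   ] t 14.32 F [-12.    0.3   4.8] w 0.0086 gf 84.0
n 198 tilt deg (front lean +) 18.2 x at grasp 0.5745
```

>>> send_rows:
  steps:
    - {"dx": -0.6, "dy": 0, "dz": 0.2, "yaw": 0, "gripper": 0.0}
    - {"dx": -1.1, "dy": 0, "dz": 0.4, "yaw": 0, "gripper": 0.0}
    - {"dx": -1.6, "dy": 0, "dz": 0.6, "yaw": 0, "gripper": 0.0}
    - {"dx": -2.1, "dy": 0, "dz": 0.9, "yaw": 0, "gripper": 0.0}
    - {"dx": -2.4, "dy": 0, "dz": 1.2, "yaw": 0, "gripper": 0.0}

```text
clock: 15.0
tcp_pos: [0.6104, -0.1085, 0.1791]
orientation: [-0.003, -3.139, -0.001]
contact_force: [-3.8, -0.2, 10.9]
grip_width: 0.0087
gripper_force: 83.9
```

```bash
python3 - <<'E'
from h import *
go()
f=stemfit('14')
E
```

```text
tcp [ 610.4 -108.5  179.1] heading y 89.88 z [-0.003  0.    -1.   ] t 15.0 F [-3.8 -0.2 10.9] w 0.0087 gf 83.9
n 396 tilt deg (front lean +) 13.8 x at grasp 0.6006
```

>>> send_rows:
  steps:
    - {"dx": -0.2, "dy": 0, "dz": 0.3, "yaw": 0, "gripper": 0.0}
    - {"dx": -0.4, "dy": 0, "dz": 0.6, "yaw": 0, "gripper": 0.0}
    - {"dx": -0.6, "dy": 0, "dz": 0.9, "yaw": 0, "gripper": 0.0}
    - {"dx": -0.8, "dy": 0, "dz": 1.2, "yaw": 0, "gripper": 0.0}
    - {"dx": -0.8, "dy": 0, "dz": 1.4, "yaw": 0, "gripper": 0.0}

```text
clock: 15.68
tcp_pos: [0.6257, -0.1086, 0.1704]
orientation: [0.002, 3.127, -0.001]
contact_force: [1.8, 0.6, 17.7]
grip_width: 0.0092
gripper_force: 86.0
```

```bash
python3 - <<'E'
from h import *
go()
f=stemfit('15')
E
```

```text
tcp [ 625.7 -108.6  170.4] heading y 89.94 z [ 0.014 -0.001 -1.   ] t 15.68 F [ 1.8  0.6 17.7] w 0.0092 gf 86.0
n 255 tilt deg (front lean +) 14.3 x at grasp 0.6173
```

>>> send_rows:
  steps:
    - {"dx": 0, "dy": 0, "dz": 0.2, "yaw": 0, "gripper": 0.2}
    - {"dx": 0, "dy": 0, "dz": 0.0, "yaw": 0, "gripper": 0.3}
    - {"dx": 0, "dy": 0, "dz": 0, "yaw": 0, "gripper": 0.4}
    - {"dx": 0, "dy": 0, "dz": 0, "yaw": 0, "gripper": 0.5}
    - {"dx": 0, "dy": 0, "dz": -5, "yaw": 0, "gripper": 0.5}

```text
clock: 16.35
tcp_pos: [0.6169, -0.1072, 0.2112]
orientation: [-0.002, -3.133, -0.001]
contact_force: [0.6, -0.4, 0.6]
grip_width: 0.0426
gripper_force: 0.0
```

>>> send_rows:
  steps:
    - {"dx": 0, "dy": 0, "dz": -6, "yaw": 0, "gripper": 0.5}
    - {"dx": 15, "dy": 12, "dz": -6, "yaw": 0, "gripper": 0.5}
    - {"dx": 15, "dy": 12, "dz": -6, "yaw": 0, "gripper": 0.5}
    - {"dx": 15, "dy": 12, "dz": -6, "yaw": 0, "gripper": 0.5}
    - {"dx": 15, "dy": 16, "dz": -6, "yaw": 0, "gripper": 0.5}

```text
clock: 16.98
tcp_pos: [0.4663, 0.0524, 0.2743]
orientation: [-0.004, -3.14, -0.002]
contact_force: [1.4, 0.4, 0.6]
grip_width: 0.0427
gripper_force: 0.0
```

```bash
python3 - <<'E'
from h import *
np.set_printoptions(precision=4,suppress=True)
go()
for n in("scene","top"):
    f=grab(n,'16');P,_=cloud(f);c=f["color"].astype(int)
    m=(P[...,0]>.56)&(P[...,0]<.66)&(P[...,1]>-.15)&(P[...,1]<-.07)&(P[...,2]>.125)&(P[...,2]<.215)&(c.min(2)>60)
    q=P[m]; print(n,m.sum(),"max z",np.sort(q[:,2])[-5:])
    for lo in np.arange(.12,.21,.01):
        k=q[(q[:,2]>lo)&(q[:,2]<lo+.01)]
        if len(k)>3: print(round(lo,3),len(k),np.median(k,0),k[:,:2].min(0),k[:,:2].max(0))
    m=(P[...,0]>.545)&(P[...,0]<.65)&(P[...,1]>-.165)&(P[...,1]<-.05)&(P[...,2]>.095)&(P[...,2]<.112)&(c.min(2)>60)
    q=P[m]; 
    if len(q): print("bar",len(q),np.median(q,0),q.min(0),q.max(0))
    m=(P[...,0]>.55)&(P[...,0]<.645)&(P[...,1]>-.165)&(P[...,1]<-.05)&(P[...,2]>.018)&(P[...,2]<.06)&(c.min(2)>90)
    q=P[m]
    if len(q)>20:
        A=np.c_[q[:,0]-.6,np.ones(len(q))]; print("plate",len(q),"slope x, z",np.linalg.lstsq(A,q[:,2],rcond=None)[0],np.percentile(q[:,2],[5,50,95]))
E
```

```text
tcp [466.3  52.4 274.3] heading y 89.86 z [-0.002  0.001 -1.   ] t 16.98 F [1.4 0.4 0.6] w 0.0427 gf 0.0
scene 347 max z [0.2044 0.2046 0.2051 0.2053 0.2053]
0.12 23 [ 0.6291 -0.1116  0.1278] [ 0.624  -0.1141] [ 0.6404 -0.104 ]
0.13 38 [ 0.6293 -0.1117  0.1353] [ 0.6223 -0.1141] [ 0.6418 -0.105 ]
0.14 37 [ 0.6269 -0.1119  0.1445] [ 0.6221 -0.1137] [ 0.6394 -0.105 ]
0.15 42 [ 0.6283 -0.1121  0.1552] [ 0.6235 -0.115 ] [ 0.6418 -0.1052]
0.16 45 [ 0.6272 -0.1114  0.1648] [ 0.6221 -0.1144] [ 0.6414 -0.1054]
0.17 48 [ 0.629  -0.1114  0.175 ] [ 0.6223 -0.1157] [ 0.6409 -0.1035]
0.18 44 [ 0.6272 -0.1114  0.1851] [ 0.6212 -0.1147] [ 0.6415 -0.1039]
0.19 39 [ 0.6283 -0.1118  0.1951] [ 0.6219 -0.1155] [ 0.6407 -0.1056]
0.2 31 [ 0.6305 -0.1103  0.2031] [ 0.6223 -0.1151] [ 0.6407 -0.1045]
bar 182 [ 0.6302 -0.1122  0.108 ] [ 0.5787 -0.1571  0.0951] [ 0.6477 -0.0501  0.112 ]
top 165 max z [0.2063 0.2067 0.2077 0.2078 0.2083]
0.12 6 [ 0.6341 -0.1056  0.1282] [ 0.6228 -0.114 ] [ 0.6414 -0.1047]
0.13 13 [ 0.6239 -0.1054  0.136 ] [ 0.6224 -0.1117] [ 0.6378 -0.105 ]
0.14 16 [ 0.6246 -0.1057  0.1465] [ 0.6226 -0.1139] [ 0.6384 -0.1043]
0.15 14 [ 0.6255 -0.1055  0.157 ] [ 0.6225 -0.1129] [ 0.6396 -0.1048]
0.16 16 [ 0.6236 -0.1063  0.1676] [ 0.6227 -0.1143] [ 0.637  -0.1048]
0.17 10 [ 0.623  -0.1064  0.1784] [ 0.6224 -0.1126] [ 0.6371 -0.1046]
0.18 16 [ 0.6252 -0.1057  0.1838] [ 0.6226 -0.1145] [ 0.6384 -0.1047]
0.19 16 [ 0.6253 -0.1057  0.1925] [ 0.6228 -0.1128] [ 0.6373 -0.1048]
0.2 58 [ 0.6315 -0.1095  0.2043] [ 0.6225 -0.114 ] [ 0.6409 -0.1047]
bar 116 [ 0.6308 -0.1039  0.1104] [ 0.5461 -0.1618  0.0961] [ 0.6479 -0.0509  0.112 ]
plate 1694 slope x, z [0.1165 0.0273] [0.019  0.0289 0.0342]
```

```bash
python3 - <<'E'
from h import *
go((631.5,-109.5,270),(631.5,-109.5,182),toolyaw=90)
E
```

```text
tcp [468.7  57.  274.7] heading y 90.33 z [ 0.     0.002 -1.   ] t 17.07 F [0.3 1.  0.6] w 0.043 gf 0.0
(631.5, -109.5, 270) -> [-16.18 -16.74   0.43] 0.33
(631.5, -109.5, 182) -> [-16.18 -16.76   9.23] 0.33
```

>>> send_rows:
  steps:
    - {"dx": -16.2, "dy": -16.7, "dz": 0, "yaw": 0, "gripper": 0.5}
    - {"dx": -16.2, "dy": -16.7, "dz": 0, "yaw": 0, "gripper": 0.5}
    - {"dx": -16.2, "dy": -16.7, "dz": 0, "yaw": 0, "gripper": 0.5}
    - {"dx": -16.2, "dy": -16.7, "dz": 0, "yaw": 0, "gripper": 0.5}
    - {"dx": -16.2, "dy": -16.7, "dz": 0, "yaw": 0, "gripper": 0.5}

```text
clock: 17.7
tcp_pos: [0.6326, -0.1199, 0.2738]
orientation: [-0.011, -3.141, 0.005]
contact_force: [0.1, 0.2, -0.2]
grip_width: 0.0426
gripper_force: 0.0
```

```bash
python3 - <<'E'
from h import *
go((631.5,-109.5,182),toolyaw=90)
E
```

```text
tcp [ 632.6 -119.9  273.8] heading y 89.59 z [-0.    -0.003 -1.   ] t 17.7 F [ 0.1  0.2 -0.2] w 0.0426 gf 0.0
(631.5, -109.5, 182) -> [0.11 1.07 9.18] -0.41
```

>>> send_rows:
  steps:
    - {"dx": 0, "dy": 0, "dz": 0, "yaw": 0, "gripper": 0.5}
    - {"dx": 0, "dy": 0, "dz": 0, "yaw": 0, "gripper": 0.5}

```text
clock: 17.95
tcp_pos: [0.631, -0.114, 0.2745]
orientation: [-0.0, -3.141, -0.001]
contact_force: [-0.6, -0.6, -0.5]
grip_width: 0.0427
gripper_force: 0.0
```

```bash
python3 - <<'E'
from h import *
go((631.5,-109.5,182),toolyaw=90)
E
```

```text
tcp [ 631.  -114.   274.5] heading y 89.98 z [-0.     0.001 -1.   ] t 17.95 F [-0.6 -0.6 -0.5] w 0.0427 gf 0.0
(631.5, -109.5, 182) -> [-0.05  0.45  9.25] -0.02
```

Descend onto the stem, close, drag 11 mm forward.

>>> send_rows:
  steps:
    - {"dx": 0, "dy": 0.4, "dz": 3, "yaw": 0, "gripper": 0.5}
    - {"dx": 0, "dy": 0.4, "dz": 6, "yaw": 0, "gripper": 0.5}
    - {"dx": 0, "dy": 0.4, "dz": 8.5, "yaw": 0, "gripper": 0.5}
    - {"dx": 0, "dy": 0.4, "dz": 9.2, "yaw": 0, "gripper": 0.5}
    - {"dx": 0, "dy": 0.4, "dz": 9.2, "yaw": 0, "gripper": 0.2}
  force: 30

```text
clock: 18.58
tcp_pos: [0.6315, -0.1106, 0.183]
orientation: [0.001, 3.141, 0.0]
contact_force: [0.4, -0.5, 0.7]
grip_width: 0.0258
gripper_force: 0.0
```

>>> send_rows:
  steps:
    - {"dx": 0, "dy": 0, "dz": 0, "yaw": 0, "gripper": 0.05}
    - {"dx": 0, "dy": 0, "dz": 0, "yaw": 0, "gripper": 0.05}
    - {"dx": 0, "dy": 0, "dz": 0, "yaw": 0, "gripper": 0.05}
    - {"dx": 0.5, "dy": 0, "dz": 0, "yaw": 0, "gripper": 0.05}
    - {"dx": 1.1, "dy": 0, "dz": 0, "yaw": 0, "gripper": 0.05}
  force: 30

```text
clock: 19.2
tcp_pos: [0.6212, -0.1113, 0.1833]
orientation: [0.002, 3.139, -0.001]
contact_force: [2.7, 0.3, 4.1]
grip_width: 0.0097
gripper_force: 33.8
```

```bash
python3 - <<'E'
from h import *
go()
E
```

```text
tcp [ 621.2 -111.3  183.3] heading y 89.91 z [ 0.002 -0.    -1.   ] t 19.2 F [2.7 0.3 4.1] w 0.0097 gf 33.8
```

>>> send_rows:
  steps:
    - {"dx": 0.1, "dy": 0, "dz": 0, "yaw": 0, "gripper": 0.05}
    - {"dx": 0.1, "dy": 0, "dz": 0, "yaw": 0, "gripper": 0.3}
    - {"dx": 0.1, "dy": 0, "dz": 0, "yaw": 0, "gripper": 0.5}
    - {"dx": 0.1, "dy": 0, "dz": 0, "yaw": 0, "gripper": 0.5}
    - {"dx": 0.1, "dy": 0, "dz": -5, "yaw": 0, "gripper": 0.5}

```text
clock: 19.82
tcp_pos: [0.6169, -0.1102, 0.2292]
orientation: [-0.002, -3.133, -0.001]
contact_force: [0.5, 0.7, 0.6]
grip_width: 0.0425
gripper_force: 0.0
```

>>> send_rows:
  steps:
    - {"dx": 0, "dy": 0, "dz": -4, "yaw": 0, "gripper": 0.5}
    - {"dx": 8, "dy": 12, "dz": -4, "yaw": 0, "gripper": 0.5}
    - {"dx": 8, "dy": 12, "dz": -4, "yaw": 0, "gripper": 0.5}
    - {"dx": 8, "dy": 12, "dz": -4, "yaw": 0, "gripper": 0.5}
    - {"dx": 8, "dy": 12, "dz": -4, "yaw": 0, "gripper": 0.5}

```text
clock: 20.45
tcp_pos: [0.5391, 0.0106, 0.2725]
orientation: [0.002, -3.141, -0.001]
contact_force: [0.4, -0.1, 0.5]
grip_width: 0.0428
gripper_force: 0.0
```

```bash
cat > chk.py <<'E'
from h import *
import sys
np.set_printoptions(precision=4,suppress=True)
go()
for n in("scene","top"):
    f=grab(n,sys.argv[1]);P,_=cloud(f);c=f["color"].astype(int)
    m=(P[...,0]>.56)&(P[...,0]<.66)&(P[...,1]>-.122)&(P[...,1]<-.095)&(P[...,2]>.125)&(P[...,2]<.215)&(c.min(2)>60)
    q=P[m]; print(n,m.sum(),"max z",np.sort(q[:,2])[-3:])
    for lo in (.13,.15,.17,.19):
        k=q[(q[:,2]>lo)&(q[:,2]<lo+.02)]
        if len(k)>3: print(round(lo,3),len(k),np.median(k,0),k[:,:2].min(0),k[:,:2].max(0))
    k=(P[...,0]>.54)&(P[...,0]<.71)&(P[...,1]>-.25)&(P[...,1]<-.12)&(P[...,2]>.117)&(P[...,2]<.128); q=P[k][:,:2]
    if len(q)>9: print("lever",cv2.minAreaRect((q*1000).astype(np.float32)))
    k=(P[...,0]>.6)&(P[...,0]<.69)&(P[...,1]>-.25)&(P[...,1]<-.15)&(P[...,2]>.13)&(P[...,2]<.16)&(c.sum(2)<200); q=P[k]
    if len(q)>9: print("knob",len(q),np.median(q,0),q.min(0),q.max(0))
E
python3 chk.py 17
```

```text
tcp [539.1  10.6 272.5] heading y 90.09 z [-0.     0.001 -1.   ] t 20.45 F [ 0.4 -0.1  0.5] w 0.0428 gf 0.0
scene 353 max z [0.2042 0.2044 0.2044]
0.13 86 [ 0.6147 -0.1144  0.1404] [ 0.6092 -0.118 ] [ 0.6285 -0.1056]
0.15 78 [ 0.615  -0.1149  0.1605] [ 0.6097 -0.1189] [ 0.628  -0.1073]
0.17 94 [ 0.6146 -0.1145  0.18  ] [ 0.6091 -0.1173] [ 0.6298 -0.1062]
0.19 74 [ 0.616  -0.1139  0.198 ] [ 0.6094 -0.1178] [ 0.6299 -0.1064]
lever ((623.8102416992188, -183.57994079589844), (19.667226791381836, 121.8283462524414), 89.36842346191406)
knob 94 [ 0.6613 -0.1849  0.1407] [ 0.6549 -0.1918  0.13  ] [ 0.6701 -0.1738  0.1491]
top 0 max z []
lever ((616.862060546875, -167.3585205078125), (151.25128173828125, 54.471981048583984), 0.7549789547920227)
knob 23 [ 0.6586 -0.1784  0.1398] [ 0.6562 -0.1862  0.1305] [ 0.6643 -0.175   0.1506]
```

```bash
python3 - <<'E'
from h import *
go((662.5,-183,260),(662.5,-183,156),toolyaw=45)
E
```

```text
tcp [540.2   8.  272.7] heading y 89.85 z [ 0.001 -0.001 -1.   ] t 20.55 F [ 0.3 -1.6  0.2] w 0.0424 gf 0.0
(662.5, -183, 260) -> [-12.28 -19.07   1.29] 44.85
(662.5, -183, 156) -> [-12.27 -19.07  11.69] 44.85
```

>>> send_rows:
  steps:
    - {"dx": -12.3, "dy": -19.4, "dz": 0, "yaw": 45, "gripper": 0.5}
    - {"dx": -12.3, "dy": -19.4, "dz": 0, "yaw": 45, "gripper": 0.5}
    - {"dx": -12.3, "dy": -19.4, "dz": 0, "yaw": 45, "gripper": 0.5}
    - {"dx": -12.3, "dy": -19.4, "dz": 0, "yaw": 45, "gripper": 0.5}
    - {"dx": -12.3, "dy": -19.4, "dz": 0, "yaw": 45, "gripper": 0.5}

```text
clock: 21.18
tcp_pos: [0.6626, -0.1916, 0.2719]
orientation: [1.218, 2.895, -0.007]
contact_force: [-0.5, 0.1, 0.3]
grip_width: 0.0429
gripper_force: 0.0
```

>>> send_rows:
  steps:
    - {"dx": 0, "dy": 0, "dz": 0, "yaw": 0, "gripper": 0.5}
    - {"dx": 0, "dy": 0, "dz": 0, "yaw": 0, "gripper": 0.5}

```text
clock: 21.42
tcp_pos: [0.6623, -0.1842, 0.2725]
orientation: [-1.201, -2.902, -0.001]
contact_force: [0.1, 0.4, 0.2]
grip_width: 0.0425
gripper_force: 0.0
```

```bash
python3 - <<'E'
from h import *
go((662.5,-183,260),(662.5,-183,156),toolyaw=45)
E
```

```text
tcp [ 662.3 -184.2  272.5] heading y 45.03 z [-0.     0.001 -1.   ] t 21.43 F [0.1 0.4 0.2] w 0.0425 gf 0.0
(662.5, -183, 260) -> [0.07 0.1  1.25] 0.03
(662.5, -183, 156) -> [ 0.06  0.1  11.65] 0.03
```

>>> send_rows:
  steps:
    - {"dx": 0.1, "dy": 0.1, "dz": 4, "yaw": 0, "gripper": 0.5}
    - {"dx": 0.1, "dy": 0.1, "dz": 8, "yaw": 0, "gripper": 0.5}
    - {"dx": 0.1, "dy": 0.1, "dz": 11, "yaw": 0, "gripper": 0.5}
    - {"dx": 0.1, "dy": 0.1, "dz": 11.6, "yaw": 0, "gripper": 0.5}
    - {"dx": 0.1, "dy": 0.1, "dz": 11.6, "yaw": 0, "gripper": 0.3}
  force: 25

```text
clock: 22.05
tcp_pos: [0.6628, -0.1833, 0.1574]
orientation: [1.203, 2.901, 0.001]
contact_force: [-0.2, 0.6, -0.5]
grip_width: 0.0266
gripper_force: 0.0
```

>>> send_rows:
  steps:
    - {"dx": 0, "dy": 0, "dz": 0, "yaw": 0, "gripper": 0.1}
    - {"dx": 0, "dy": 0, "dz": 0, "yaw": 0, "gripper": 0.1}
    - {"dx": 0, "dy": 0, "dz": 0, "yaw": 0, "gripper": 0.1}
    - {"dx": 0, "dy": 0, "dz": 0, "yaw": 0, "gripper": 0.1}
  force: 25

```text
clock: 22.55
tcp_pos: [0.6649, -0.1832, 0.1586]
orientation: [1.201, 2.897, 0.003]
contact_force: [5.1, 0.7, -1.8]
grip_width: 0.0155
gripper_force: 25.5
```

```bash
python3 - <<'E'
from h import *
go()
R=Ro.from_rotvec(status.get_obs()['orientation']).as_matrix()
P=lambda t:np.array((43.5*np.sin(t),-43.5*np.cos(t),0))
for t in (1.57,1.3,1.05,.8,.55,.3,.1,0,-.05): print(t,(R.T@(P(t)-P(1.57))/10).round(2))
E
```

```text
tcp [ 664.9 -183.2  158.6] heading y 44.98 z [ 0.006 -0.    -1.   ] t 22.55 F [ 5.1  0.7 -1.8] w 0.0155 gf 25.5
1.57 [0. 0. 0.]
1.3 [-0.71 -0.93 -0.  ]
1.05 [-1.12 -1.94 -0.  ]
0.8 [-1.27 -3.01 -0.01]
0.55 [-1.15 -4.09 -0.01]
0.3 [-0.77 -5.1  -0.02]
0.1 [-0.29 -5.83 -0.02]
0 [ 0.   -6.15 -0.02]
-0.05 [ 0.16 -6.3  -0.02]
```

>>> send_rows:
  steps:
    - {"dx": -0.7, "dy": -0.9, "dz": 0, "yaw": 0, "gripper": 0.1}
    - {"dx": -1.1, "dy": -1.9, "dz": 0, "yaw": 0, "gripper": 0.1}
    - {"dx": -1.3, "dy": -3.0, "dz": 0, "yaw": 0, "gripper": 0.1}
    - {"dx": -1.15, "dy": -4.1, "dz": 0, "yaw": 0, "gripper": 0.1}
    - {"dx": -0.8, "dy": -5.1, "dz": 0, "yaw": 0, "gripper": 0.1}

```text
clock: 23.18
tcp_pos: [0.6349, -0.2252, 0.159]
orientation: [1.201, 2.896, 0.004]
contact_force: [7.3, 1.6, -1.5]
grip_width: 0.0154
gripper_force: 25.3
```

```bash
python3 - <<'E'
from h import *
go((620.5,-227.5,158),(618.5,-227.5,158))
E
```

```text
tcp [ 634.9 -225.2  159. ] heading y 44.96 z [ 0.007 -0.    -1.   ] t 23.18 F [ 7.3  1.6 -1.5] w 0.0154 gf 25.3
(620.5, -227.5, 158) -> [ 0.86 -1.19  0.09] None
(618.5, -227.5, 158) -> [ 1.   -1.33  0.08] None
```

>>> send_rows:
  steps:
    - {"dx": 0.4, "dy": -0.6, "dz": 0, "yaw": 0, "gripper": 0.1}
    - {"dx": 0.9, "dy": -1.2, "dz": 0, "yaw": 0, "gripper": 0.1}
    - {"dx": 1.15, "dy": -1.45, "dz": 0, "yaw": 0, "gripper": 0.1}
    - {"dx": 1.3, "dy": -1.6, "dz": 0, "yaw": 0, "gripper": 0.1}
    - {"dx": 1.3, "dy": -1.6, "dz": 0, "yaw": 0, "gripper": 0.1}

```text
clock: 23.8
tcp_pos: [0.6205, -0.2259, 0.1597]
orientation: [1.191, 2.888, 0.007]
contact_force: [22.5, -0.2, -10.6]
grip_width: 0.0154
gripper_force: 24.7
```

```bash
python3 - <<'E'
from h import *
go((620.5,-227.5,158))
E
```

```text
tcp [ 620.5 -225.9  159.7] heading y 45.16 z [ 0.018 -0.003 -1.   ] t 23.8 F [ 22.5  -0.2 -10.6] w 0.0154 gf 24.7
(620.5, -227.5, 158) -> [-0.11 -0.12  0.17] None
```

>>> send_rows:
  steps:
    - {"dx": 0, "dy": 0, "dz": 0, "yaw": 0, "gripper": 0.3}
    - {"dx": 0, "dy": 0, "dz": 0, "yaw": 0, "gripper": 0.5}
    - {"dx": 0, "dy": 0, "dz": 0, "yaw": 0, "gripper": 0.5}
    - {"dx": 0, "dy": 0, "dz": -5, "yaw": 0, "gripper": 0.5}
    - {"dx": 0, "dy": 0, "dz": -11, "yaw": 0, "gripper": 0.5}

```text
clock: 24.42
tcp_pos: [0.6099, -0.2277, 0.2667]
orientation: [-1.205, -2.897, 0.002]
contact_force: [1.6, -0.9, -0.0]
grip_width: 0.0427
gripper_force: 0.0
```

>>> send_rows:
  steps:
    - {"dx": 5, "dy": 5, "dz": -2, "yaw": 0, "gripper": 0.5}
    - {"dx": 22, "dy": 5, "dz": -2, "yaw": 0, "gripper": 0.5}
    - {"dx": 22, "dy": 5, "dz": -2, "yaw": 0, "gripper": 0.5}
    - {"dx": 22, "dy": 5, "dz": -2, "yaw": 0, "gripper": 0.5}
    - {"dx": 22, "dy": 5, "dz": -2, "yaw": 0, "gripper": 0.5}

```text
clock: 25.05
tcp_pos: [0.4888, -0.0335, 0.2862]
orientation: [-1.196, -2.902, -0.003]
contact_force: [-0.2, -0.5, -0.2]
grip_width: 0.0427
gripper_force: 0.0
```

```bash
python3 chk.py 18; python3 - <<'E'
from h import *
f=pickle.load(open("pics/top18.pkl","rb")); P,_=cloud(f); z=P[...,2]; c=f["color"].astype(int)
m=(z>.16)&(z<.18)&(c.sum(2)<200);m[:120]=0;m[280:]=0;m[:,:235]=0;m[:,320:]=0
n,l,s,ce=cv2.connectedComponentsWithStats(m.astype(np.uint8))
for i in range(1,n):
    if s[i,4]>60: print("egg",ce[i],np.median(P[l==i],0).round(4))
m=(z>.17)&(z<.2)&(c.min(2)>70);m[:200]=0;m[260:]=0;m[:,:180]=0;m[:,225:]=0
print("short",np.median(P[m],0) if m.any() else 0)
E
```

```text
tcp [488.8 -33.5 286.2] heading y 45.2 z [-0.002  0.003 -1.   ] t 25.05 F [-0.2 -0.5 -0.2] w 0.0427 gf 0.0
scene 353 max z [0.2042 0.2043 0.2043]
0.13 85 [ 0.6145 -0.114   0.1392] [ 0.6093 -0.1186] [ 0.6283 -0.1037]
0.15 84 [ 0.6148 -0.1152  0.1611] [ 0.6086 -0.1188] [ 0.628  -0.1077]
0.17 92 [ 0.615  -0.1143  0.1803] [ 0.6102 -0.1175] [ 0.6303 -0.1057]
0.19 74 [ 0.6165 -0.1136  0.1983] [ 0.6104 -0.1173] [ 0.6292 -0.1061]
lever ((623.659912109375, -181.80685424804688), (83.79823303222656, 92.29283905029297), 45.35084915161133)
knob 100 [ 0.6172 -0.23    0.1408] [ 0.6121 -0.236   0.1302] [ 0.6272 -0.221   0.1485]
top 0 max z []
lever ((682.7698364257812, -157.02500915527344), (19.366470336914062, 71.79716491699219), 1.3784358501434326)
egg [270.51141553 147.66666667] [0.721  0.1558 0.1628]
egg [279.52765957 236.52765957] [0.5516 0.1342 0.1626]
short [0.58622328 0.28511563 0.18435668]
```

```bash
python3 -c "
from bench import workorder
print(workorder.hand_in())"
```

```text
the job is handed in; nothing more can be done
None
```

The job is handed in at about 25 s on the robot's clock. The long screen stands level on the tank floor under both lips with its stem towards the back, the catch is home against its stop over the cross bar, and the eggs and short screen measured unmoved.

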